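Find the full solder canister by weight and load it in the feeder tray

ROBOT

A 6-joint arm with a two-finger parallel gripper is mounted at the origin on the work surface. World frame = base frame: x ahead of the robot, y to its left, z up, the work surface at z = 0. Lengths are in mm, angles in degrees, forces in N, time in s.
With the tool pointing down it reaches from about 275 to 850 mm from the base axis. Payload 5.2 kg.
Tool frame: the origin (TCP) lies midway between the tips of the shut fingers; the grasp point (between the pads) lies 19 mm behind it (ctrl.tcp_to_grasp is the z of the grasp point in the tool frame, in mm); z points along the fingers, x is the direction in which the jaws open and shut, and the axes are right-handed (so a half turn about z gives the same grasp; the last joint's range is limited). The gripper opens to 85 mm and grips with 20 to 120 N. Pads are 22 mm wide; open, the fingers measure 114 mm over their backs; the gripper's body (76 mm by 85 mm) begins 54 mm behind the grasp point. The pads swing forward as they close: fully open they stand 13 mm farther back than shut.
Start: joints at [-85.99, 14.817, 87.949, -0, 77.235, -11.62], TCP at [148.207, -529.66, 231.31] pointing down, gripper open.
Joint ranges: [-179.93, 179.93], [-52.35, 119.4], [10.71, 147.94], [-69.91, 249.91], [12.55, 155.21], [-178.61, 178.61]. Speed limits (degrees/s): [147.25, 147.25, 180, 180, 180, 180].

INTERFACE

Orientations are given as a 3x3 rotation matrix whose columns are the frame's x, y, z axes.
In Python, from plant import ctrl gives the robot as it stands. The module is installed in compiled form; this text tells all that it offers. Calls block until the motion is done:
- ctrl.move_pose(position, orientation): joint-space move of the TCP to a pose.
- ctrl.line_to(position, v=150, orientation=None, until_force=None): straight line of the TCP; orientation=None keeps the orientation; v is the mean speed in mm/s. With until_force (N) it stops when the force on the tool has changed by that much, and returns True; else False.
- ctrl.movej(angles): joint-space move.
- ctrl.command_gripper(opening, f_grip=None): finger opening in mm; f_grip is the grip in N (None keeps the last); returns when the fingers have stopped.
- ctrl.wait(seconds).
- ctrl.inverse_kinematics(position, orientation): joint angles nearest the present ones, or None.
- ctrl.observe(): the state.
- ctrl.snapshot(name): name is "scene" or "top" or "wrist"; returns a dict with "pixels" (400x640x3 uint8, red, green, blue), "camera_matrix" (3x3 intrinsics, pixels), "cam_to_world" (4x4, takes a point from camera to world coordinates). Camera axes: x right, y down, z forward; pixel columns grow to the right and rows downward; lengths in mm; the calibration is good to about 2 mm. A picture is of the moment at which its call begins. There is no depth.
A pose or a line that the arm cannot do raises ctrl.IKError and nothing moves.
- ctrl.finish_job(): hands the job in, once; it reports no verdict.
The state is a dict: "time": time; "qpos": joint angles; "dq": joint speeds; "tau": joint torques, N m; "tool_pos": TCP position; "ee_rot": TCP orientation; "wrist_force": force on the tool from outside, world axes, zero at the start; "moment": the same for the moment, N m; "gripper_width": finger opening in mm.
Only numpy, scipy, OpenCV 4.12 (cv2) and the standard library are available. Lean on these libraries where they do the work, as an engineer would, in place of code of your own. Each camera call takes 0.05 s, during which the arm holds its last target. There are 200 camera calls.

TASK

Three look-alike closed canisters lean in the rack under the light bar; one still has a solder reel inside, the other two are empty. Find the full one by feeling its weight and set it down gently, standing upright, in the free bay of the feeder tray. The two empties must end up sitting in the rack, and everything else on the bench stays where it is.

Things in the scene. Friction and masses are not known exactly. Their poses are not given: they have to be found in the camera images.
- canister0: look-alike closed canister: black case 64 x 64, grey lid 66 x 66 with its top 80 above the underside, and on it a grip rib 52 long (along x), 20 thick (along y), 35 high; 115 in all. Origin: centre of the underside; z out through the lid. Leans in a rack pocket, lid towards the robot. Empty 0.11 to 0.17 kg; the one with a reel inside weighs 0.36 to 0.48 kg more.
- canister1: look-alike closed canister: black case 64 x 64, grey lid 66 x 66 with its top 80 above the underside, and on it a grip rib 52 long (along x), 20 thick (along y), 35 high; 115 in all. Origin: centre of the underside; z out through the lid. Leans in a rack pocket, lid towards the robot. Empty 0.11 to 0.17 kg; the one with a reel inside weighs 0.36 to 0.48 kg more.
- canister2: look-alike closed canister: black case 64 x 64, grey lid 66 x 66 with its top 80 above the underside, and on it a grip rib 52 long (along x), 20 thick (along y), 35 high; 115 in all. Origin: centre of the underside; z out through the lid. Leans in a rack pocket, lid towards the robot. Empty 0.11 to 0.17 kg; the one with a reel inside weighs 0.36 to 0.48 kg more.
- rack: fixed aluminium rack, three open pockets 100 apart along its y, in which canisters lean 0.6 rad from vertical, lids to the rack's -x. Pockets are 72 x 76 inside; square to the tilted floor the front wall stands 24, dividers 28, back wall 50. Origin: on the bench under the middle pocket
- light (a point): centre of the fixed white light bar over the canisters' lids: 34 wide (x), 400 long (y), 24 thick, at z 300, held by two posts at its ends, 130 behind it (+x). It blocks a gripper that comes straight down on a lid
- pocket0 (a point): centre of a rack pocket's floor, 45 above the bench, where the centre of a canister's underside rests (axes are the rack's, not tilted)
- pocket1 (a point): centre of a rack pocket's floor, 45 above the bench, where the centre of a canister's underside rests (axes are the rack's, not tilted)
- pocket2 (a point): centre of a rack pocket's floor, 45 above the bench, where the centre of a canister's underside rests (axes are the rack's, not tilted)
- tray: fixed grey feeder tray 100 x 204, with two square bays 84 x 84 side by side along its y; the bays' floor is 8 above the bench, the rims 20. One bay is taken by the open solder reel; in the free one lies only a flat paper liner. Origin: centre of its underside
- bay0 (a point): centre of the floor of a tray bay (8 above the bench); axes are the tray's
- bay1 (a point): centre of the floor of a tray bay (8 above the bench); axes are the tray's
- open_reel: open solder reel standing in one of the tray's two bays: silvery drum with green flanges, 60 across, 52 high; origin at its underside. The bay without it is the free one.
- spare_reel: bystander: another open solder reel, 60 across, 52 high, on the bench in front of the rack
- driver: bystander: screwdriver lying in front of the rack, about 35 high at most
- bottle: bystander: white bottle, 44 across, 120 high, standing beyond the tray; origin at its underside
- brush: bystander: brush lying beyond the tray
- tip_tin: bystander: flat brass tin, 64 across, 22 high, on the near side between rack and tray
- heat_sink: bystander: aluminium block 70 x 50 x 25 lying beyond, between rack and tray
There are look-alikes about, which are no part of the job. What is shaped like the canister1 but blue or brown is not meant.

How it is judged:
By the outcome, as a careful person would: the job done as asked, in the order asked, and still so for the second after the job is handed in, with the robot touching nothing.
It also fails if it takes over 69 s, if anything falls off the work surface, if the arm or the gripper's body presses on something with over 40 N, if the wrist force passes 120 N, or if a joint passes its speed limit or range.

## Working session

There is one attempt and no reset: what is moved stays moved. The work goes in short steps, each a Python script; the robot and the scene stay as the last script left them, time stands still between calls to the robot, and variables do not carry over. Pictures are saved under pics/ and viewed, about 8 in all and at most 12, crops included, and the job is handed in when it is done.

```bash
mkdir -p pics; python3 - <<'E'
from plant import ctrl
import cv2,numpy as np
for n in ("scene","top"):
    s=ctrl.snapshot(n); cv2.imwrite(f"pics/{n}0.png",s["pixels"][:,:,::-1]); np.savez(f"{n}0.npz",**s)
    print(n,s["camera_matrix"].round(1).tolist(),s["cam_to_world"].round(3).tolist())
o=ctrl.observe(); print(o["time"],o["wrist_force"],o["gripper_width"],o["ee_rot"],ctrl.tcp_to_grasp)
E
```

```text
scene [[470.6, 0.0, 314.2], [0.0, 470.6, 197.8], [0.0, 0.0, 1.0]] [[-0.795, 0.472, -0.38, 995.852], [0.606, 0.615, -0.505, 707.499], [-0.004, -0.632, -0.775, 1265.263], [0.0, 0.0, 0.0, 1.0]]
top [[506.6, 0.0, 320.8], [0.0, 506.6, 202.8], [0.0, 0.0, 1.0]] [[0.018, -0.991, 0.135, 241.897], [-1.0, -0.018, -0.002, -11.169], [0.005, -0.135, -0.991, 1700.622], [0.0, 0.0, 0.0, 1.0]]
0.1 [-0.57514025  0.78657913 -0.1057323 ] 85.74118653729155 [[ 2.69436518e-01 -9.63018141e-01 -1.53279034e-04]
 [-9.63016733e-01 -2.69436390e-01  1.67456074e-03]
 [-1.65393132e-03 -3.03577541e-04 -9.99998586e-01]] -18.700000000000003
```

View pics/scene0.png

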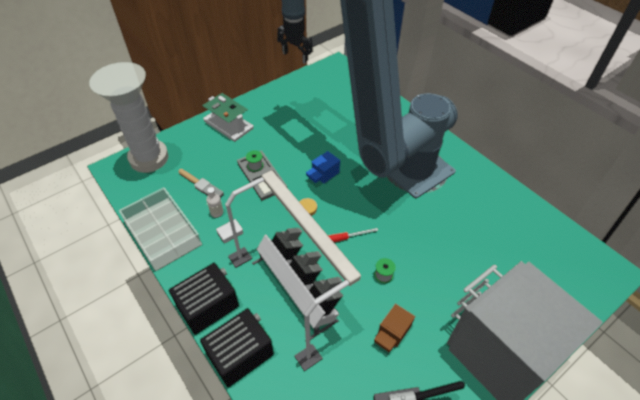

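View pics/top0.png

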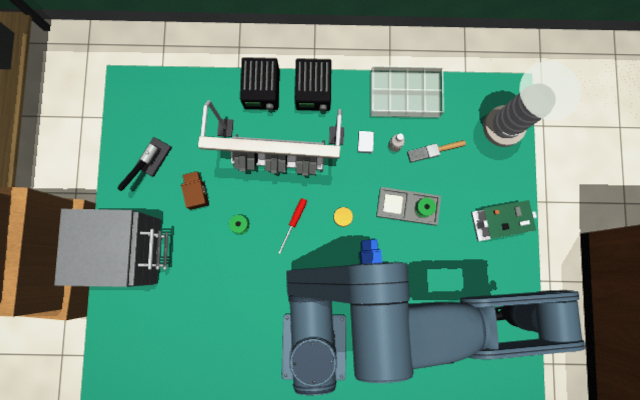

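The scene view shows the rack with three black canisters under the white bar (about 288,242; 306,265; 327,292). In the top view:
- **Canisters:** (245,160), (275,162) and (307,164), all black cases under the bar. These are the ones meant.
- **Look-alikes, not meant:** blue (370,250) and brown (194,190).
- **Tray:** at (408,206). The reel is in the right bay (427,207), and the free bay with the liner is at (394,204).

```bash
cat > h.py <<'E'
import numpy as np, cv2
from plant import ctrl
def ray(s,uv,z):
    uv=np.atleast_2d(np.asarray(uv,float)); T=s["cam_to_world"]
    d=(T[:3,:3]@np.linalg.inv(s["camera_matrix"])@np.c_[uv,np.ones(len(uv))].T).T
    return T[:3,3]+d*((z-T[2,3])/d[:,2])[:,None]
def proj(s,P):
    T=np.linalg.inv(s["cam_to_world"]); p=s["camera_matrix"]@(T[:3,:3]@np.atleast_2d(P).T+T[:3,3:]); return (p[:2]/p[2]).T
def rect(s,mask,z):
    c=max(cv2.findContours(mask,cv2.RETR_EXTERNAL,cv2.CHAIN_APPROX_NONE)[0],key=cv2.contourArea)
    return cv2.minAreaRect(ray(s,c[:,0,:],z)[:,:2].astype(np.float32))
def snap(n,f):
    s=ctrl.snapshot(n); cv2.imwrite(f"pics/{f}.png",s["pixels"][:,:,::-1]); np.savez(f+".npz",**s); return s
E
python3 - <<'E'
from h import *
s=dict(np.load("top0.npz")); p=s["pixels"]; h=cv2.cvtColor(p,cv2.COLOR_RGB2HSV)
def roi(m,x0,x1,y0,y1):
    o=np.zeros(m.shape[:2],np.uint8); o[y0:y1,x0:x1]=m[y0:y1,x0:x1]; return o
w=((h[...,2]>200)&(h[...,1]<50)).astype(np.uint8)
bar=cv2.morphologyEx(roi(w,190,345,125,162),cv2.MORPH_OPEN,np.ones((8,8),np.uint8))
print("bar",rect(s,bar,312))
t=((h[...,1]<90)&(h[...,2]>60)).astype(np.uint8); print("tray",rect(s,cv2.morphologyEx(roi(t,370,445,180,228),cv2.MORPH_CLOSE,np.ones((5,5))),20))
g=((h[...,0]>50)&(h[...,0]<70)&(h[...,1]>150)).astype(np.uint8); print("reel",rect(s,roi(g,410,445,190,222),60))
print("liner",rect(s,roi(w,380,406,192,216),8), h[205,394])
for n,uv,z in [("spare",(238,224),52),("tin",(343,217),22),("driver",(302,205),30),("heat",(366,141),25),("bottle",(398,140),120),("blue",(370,245),100),("can0",(245,160),120),("c1",(275,162),120),("c2",(307,164),120)]: print(n,ray(s,uv,z).round())
c=p[90:190,190:350]; cv2.imwrite("pics/crop.png",cv2.resize(c,None,fx=5,fy=5,interpolation=cv2.INTER_CUBIC)[:,:,::-1])
E
```

```text
bar ((586.517578125, 132.84930419921875), (393.3095397949219, 31.34060287475586), 87.08470916748047)
tray ((467.0205078125, -308.2080383300781), (204.32420349121094, 101.98204040527344), 82.55015563964844)
reel ((457.9650573730469, -355.5636901855469), (55.40959167480469, 65.20763397216797), 26.261852264404297)
liner ((474.4037780761719, -257.7829895019531), (59.56254959106445, 61.27022171020508), 82.53328704833984) [ 37   9 242]
spare [[392. 254.  52.]]
tin [[424. -90.  22.]]
driver [[461.  47.  30.]]
heat [[ 685. -165.   25.]]
bottle [[ 665. -259.  120.]]
blue [[ 329. -172.  100.]]
can0 [[590. 229. 120.]]
c1 [[586. 133. 120.]]
c2 [[581.  31. 120.]]
```

View pics/crop.png

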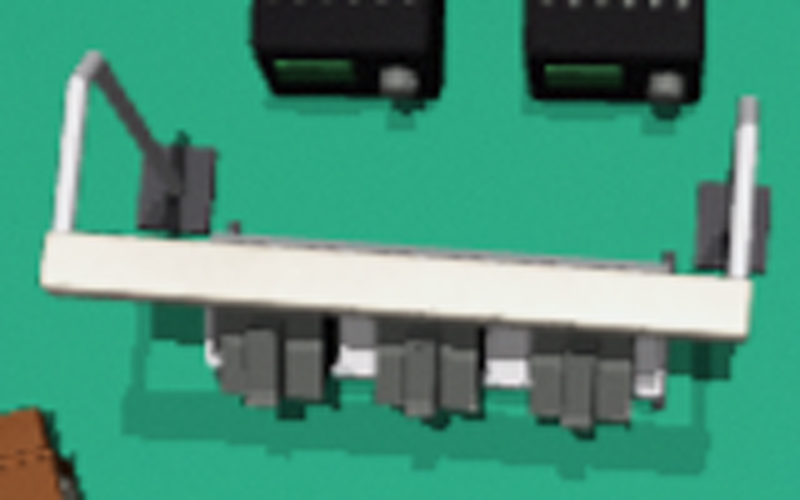

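The bar and rack are turned about −2.9°, and the tray about −7.5°. The free bay is near (474,−258). Each rib's thin side lies along the rack's y. Next I move in along the lean axis for a close wrist look.

```bash
cat >> h.py <<'E'
ry=np.array([.0509,.9987,0]); rx=np.array([.9987,-.0509,0]); Z=np.array([0,0,1.])
a=-np.sin(.6)*rx+np.cos(.6)*Z           # canister axis
cx=np.cos(.6)*rx+np.sin(.6)*Z           # canister x
R=np.c_[ry,np.cross(-a,ry),-a]; R2=np.c_[-ry,np.cross(-a,-ry),-a]
E
python3 - <<'E'
from h import *
L=np.array([587,133,111.]); 
for n,r in (("R",R),("R2",R2)):
    for k in (0,1,2):
        for d in (7,75,170): 
            q=ctrl.inverse_kinematics(L+(k-1)*100*ry+d*a,r); print(n,k,d,None if q is None else np.round(q))
r=min((R,R2),key=lambda r:abs(np.array(ctrl.inverse_kinematics(L+170*a,r))-ctrl.observe()["qpos"]).max())
print(r is R)
ctrl.move_pose(L+170*a,r); s=snap("wrist","w1"); print(s["cam_to_world"].round(2).tolist(),s["camera_matrix"].tolist(),ctrl.observe()["time"])
E
```

```text
R 0 7 [ -10.   11.  123.   19.   13. -115.]
R 0 75 [ -11.    1.  124.   13.   22. -109.]
R 0 170 [ -13.  -12.  122.    9.   37. -106.]
R 1 7 [  5.  13. 120. -18.  14. -66.]
R 1 75 [  6.   4. 120. -13.  22. -71.]
R 1 170 [  7.  -7. 118. -10.  36. -74.]
R 2 7 [ 18.  17. 113. -35.  20. -39.]
R 2 75 [ 20.  10. 114. -28.  28. -45.]
R 2 170 [ 23.  -0. 112. -23.  39. -50.]
R2 0 7 [-10.  11. 123.  19.  13.  65.]
R2 0 75 [-11.   1. 124.  13.  22.  71.]
R2 0 170 [-13. -12. 122.   9.  37.  74.]
R2 1 7 [  5.  13. 120. -18.  14. 114.]
R2 1 75 [  6.   4. 120. -13.  22. 109.]
R2 1 170 [  7.  -7. 118. -10.  36. 106.]
R2 2 7 [ 18.  17. 113. -35.  20. 141.]
R2 2 75 [ 20.  10. 114. -28.  28. 135.]
R2 2 170 [ 23.  -0. 112. -23.  39. 130.]
True
[[0.05, 0.65, 0.76, 356.75], [1.0, -0.03, -0.04, 144.64], [0.0, 0.76, -0.65, 332.23], [0.0, 0.0, 0.0, 1.0]] [[280.959927951309, 0.0, 313.5436759567316], [0.0, 280.959927951309, 196.60637936866982], [0.0, 0.0, 1.0]] 2.7917
```

View pics/w1.png

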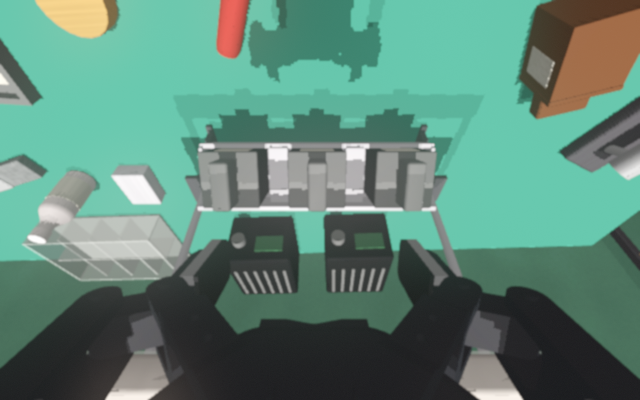

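The wrist view shows three lids with ribs at about (220,187), (317,187) and (413,187). The driver (230,25), brown look-alike (580,50) and tin (80,10) are all clear of the approach. I'll project the expected rib-top corners onto a crop to check the position.

```bash
python3 - <<'E'
from h import *
s=dict(np.load("w1.npz")); P1=np.array([587,133,111.])-80*a
k=4; x0,y0=180,125; c=cv2.resize(s["pixels"][y0:y0+100,x0:x0+180+80][:,:200 if 0 else 260],None,fx=3,fy=3,interpolation=cv2.INTER_CUBIC)[:,:,::-1].copy()
for i in (-1,0,1):
    for h,lx,ly in ((115,26,10),(80,33,33)):
        for u,v in ((-1,-1),(-1,1),(1,1),(1,-1)):
            q=proj(s,P1+i*100*ry+h*a+u*lx*cx+v*ly*ry)[0]; print(i,h,u,v,q.round(1)) if i==0 else 0
            cv2.circle(c,tuple(int(t) for t in (q-[x0,y0])*3),2,(0,0,255) if h==115 else (255,0,0),-1)
cv2.imwrite("pics/w1c.png",c)
E
```

```text
0 115 -1 -1 [303.5 162.2]
0 115 -1 1 [323.7 162.1]
0 115 1 1 [323.3 212.1]
0 115 1 -1 [304.1 212.1]
0 80 -1 -1 [283.7 151.4]
0 80 -1 1 [343.4 151.3]
0 80 1 1 [342.  208.3]
0 80 1 -1 [285.4 208.4]
```

View pics/w1c.png

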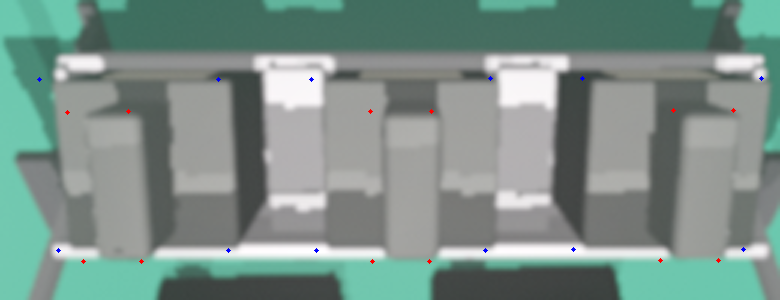

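The model fits after a +4 mm shift along the rack's y. I'll tilt the tool 0.5 rad instead of 0.6, which gives more joint‑5 margin and is still clear of the bar. First I weigh the middle canister.

```bash
cat >> h.py <<'E'
L1=np.array([587,133,111.])+4*ry
t=np.sin(.5)*rx-np.cos(.5)*Z; RT=np.c_[ry,np.cross(t,ry),t]
GR=lambda k: L1+(k-1)*100*ry+9*a
def F(n=10):
    v=[]
    for _ in range(n): ctrl.wait(.03); v.append(ctrl.observe()["wrist_force"])
    return np.mean(v,0)
def weigh(k):
    g=GR(k); ctrl.command_gripper(55,80); ctrl.move_pose(g+60*a,RT)
    ctrl.wait(.2); f0=F()
    hit=ctrl.line_to(g,v=80,until_force=8); print("hit",hit,(ctrl.observe()["tool_pos"]-g).round(1))
    if hit: ctrl.line_to(ctrl.observe()["tool_pos"]+3*a,v=30)
    p=ctrl.observe()["tool_pos"].copy(); ctrl.command_gripper(5,80); print("width",ctrl.observe()["gripper_width"])
    ctrl.line_to(p+32*a+2*cx,v=50); ctrl.wait(.3); f1=F()
    o=ctrl.observe(); print(k,"dF",(f1-f0).round(2),"w",o["gripper_width"].round(1),"t",o["time"]); return p,f1-f0
def putback(p):
    ctrl.line_to(p+6*a+1*cx,v=60); ctrl.line_to(p-1*a,v=20,until_force=5)
    ctrl.command_gripper(55); ctrl.line_to(p+60*a,v=120)
E
python3 - <<'E'
from h import *
for k in (0,1,2):
    for d in (0,32,60,120): 
        q=ctrl.inverse_kinematics(GR(k)+d*a,RT); print(k,d,None if q is None else np.round(q))
p,f=weigh(1); np.save("p.npy",p); snap("scene","s1")
E
```

```text
0 0 [  -9.   11.  118.    8.   22. -103.]
0 32 [ -10.    7.  119.    7.   26. -102.]
0 60 [ -10.    3.  119.    7.   30. -102.]
0 120 [ -11.   -4.  118.    6.   38. -101.]
1 0 [  5.  14. 115.  -9.  23. -75.]
1 32 [  5.  10. 115.  -9.  27. -75.]
1 60 [  5.   6. 115.  -8.  30. -76.]
1 120 [  6.  -1. 115.  -7.  38. -76.]
2 0 [ 17.  18. 108. -21.  28. -54.]
2 32 [ 18.  14. 109. -19.  31. -55.]
2 60 [ 19.  11. 109. -18.  34. -55.]
2 120 [ 21.   5. 108. -17.  41. -56.]
hit False [0.  0.  0.1]
width 18.707476208456477Traceback (most recent call last):
  File "<stdin>", line 5, in <module>
  File "h.py", line 32, in weigh
    o=ctrl.observe(); print(k,"dF",(f1-f0).round(2),"w",o["gripper_width"].round(1),"t",o["time"]); return p,f1-f0
                                                        ^^^^^^^^^^^^^^^^^^^^^^^^
AttributeError: 'float' object has no attribute 'round'
```

```bash
sed -i 's/o\["gripper_width"\].round(1)/o["gripper_width"]/' h.py; python3 - <<'E'
from h import *
print(F(),ctrl.observe()["gripper_width"],ctrl.observe()["time"]); s=snap("wrist","w2")
E
```

```text
[-0.2736438  -0.01531187 -5.71379955] 18.633911428258315 7.2917
```

View pics/w2.png

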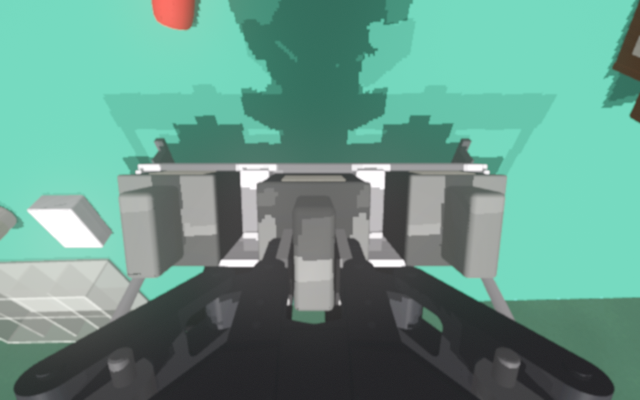

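The lift reads −5.7 N, which matches a full canister (4.6–6.4 N); the rib is held squarely at (313,250). The tare may depend on tool tilt, so I'll read it again upright in free air, in the orientation where the sensor was zeroed.

```bash
cat >> h.py <<'E'
ty=np.array([.1297,.9916,0]); tx=np.array([.9916,-.1297,0]); bay=np.array([474,-257.8,8.])
Q=np.c_[tx,ty,Z]@np.c_[cx,ry,a].T; RP=Q@RT
E
python3 - <<'E'
from h import *
g=GR(1); via=np.array([430,110,320.])
ctrl.line_to(g+120*a+2*cx,v=100); ctrl.wait(.3); print("tilted free",F())
ctrl.line_to(via,v=150); ctrl.move_pose(bay+[0,0,89+150],RP); ctrl.wait(.4)
o=ctrl.observe(); print("upright",F(),o["gripper_width"],o["time"],o["tool_pos"].round(1),o["qpos"])
snap("wrist","w3"); s=snap("scene","s3"); t=snap("top","t3")
A=s["pixels"][100:240,150:340]; B=t["pixels"][150:250,340:476]
A=cv2.resize(A,(570,420)); B=cv2.resize(B,(544,400)); W=cv2.imread("pics/w3.png")
cv2.imwrite("pics/A3.png",np.hstack([cv2.resize(A[:,:,::-1],(380,280)),cv2.resize(W,(420,280))]))
E
```

```text
tilted free [ 0.11056931  0.11970775 -5.91613452]
upright [ 0.07867494 -0.20296685 -5.80286124] 18.5525667997851 11.875 [ 474.2 -257.3  247.4] [ -38.36861077   16.60660819   83.48845338   -2.95453597   84.78029022
 -120.57138351]
```

View pics/A3.png

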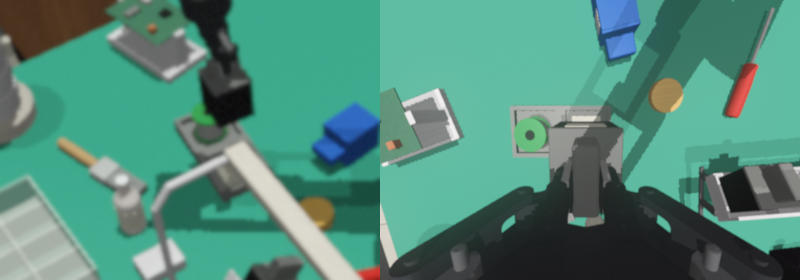

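It reads 5.8 N upright as well, about 0.59 kg, so this is the full canister. The picture shows it held upright over the free bay beside the green reel. I'll lower it to hover and check alignment against projected lid and bay corners.

```bash
python3 - <<'E'
from h import *
ctrl.line_to(bay+[0,0,89+30],v=120); ctrl.wait(.2)
s=snap("wrist","w4"); im=s["pixels"][:,:,::-1].copy(); tp=ctrl.observe()["tool_pos"]
for u,v in ((-1,-1),(-1,1),(1,1),(1,-1)):
    for P,c in ((tp-9*Z+33*(u*tx+v*ty),(0,0,255)),(tp+26*Z+26*u*tx+10*v*ty,(0,255,255)),([*bay[:2],20]+42*(u*tx+v*ty),(255,0,0))):
        q=proj(s,P)[0]; cv2.circle(im,tuple(int(x) for x in q),3,c,-1)
cv2.imwrite("pics/w4c.png",im[60:400,120:520])
cv2.imwrite("pics/w4c.png",cv2.resize(im[60:360,130:510],None,fx=2,fy=2))
E
```

```text
(no output)
```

View pics/w4c.png

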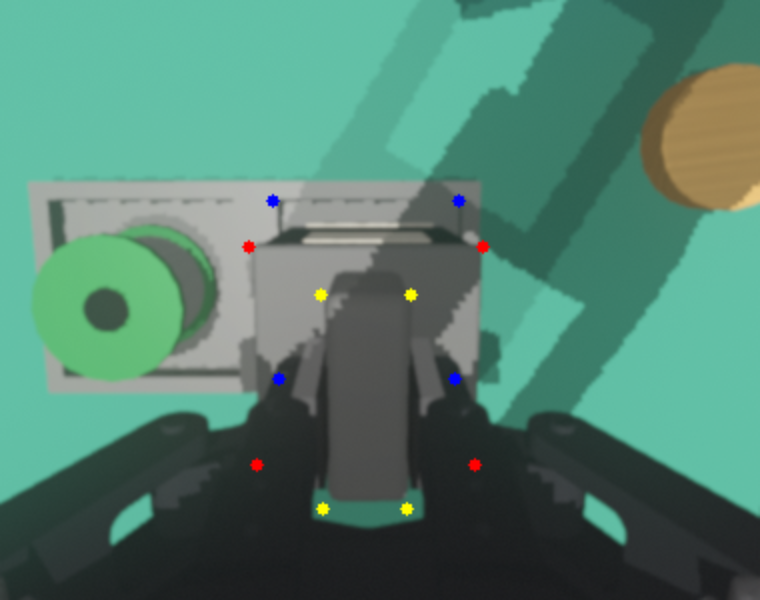

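The lid matches its prediction to about 2 px. The bay's inner rim (280–461) sits about 2 mm toward +y of my estimate, so I'll shift by that and lower gently.

```bash
python3 - <<'E'
from h import *
b=bay+1.8*ty
ctrl.line_to(b+[0,0,89+10],v=60); ctrl.wait(.2)
hit=ctrl.line_to(b+[0,0,89-6],v=12,until_force=2.5); o=ctrl.observe(); print(hit,o["tool_pos"].round(1),o["wrist_force"].round(2))
ctrl.wait(.2); print(F())
E
```

```text
True [ 474.2 -256.2   98.2] [ 0.09 -1.33  7.52]
[ 0.02877858 -1.14261388  6.02497333]
```

```bash
python3 - <<'E'
from h import *
p=ctrl.observe()["tool_pos"].copy()
ctrl.line_to(p+[0,0,.6],v=5); print(F(5).round(2))
ctrl.command_gripper(50,20); ctrl.wait(.3); print(F(5).round(2))
ctrl.line_to(p-RP[:,2]*70,v=80); ctrl.line_to(p-RP[:,2]*150,v=150)
ctrl.move_pose([250,-420,300],RP)
ctrl.wait(.3); s=snap("scene","s5"); t=snap("top","t5"); o=ctrl.observe(); print(o["time"])
A=cv2.resize(s["pixels"][130:340,190:390],(400,420),interpolation=cv2.INTER_CUBIC); B=cv2.resize(t["pixels"][90:240,200:450],(400,240)); B=cv2.copyMakeBorder(B,0,180,0,0,cv2.BORDER_CONSTANT)
cv2.imwrite("pics/v5.png",np.hstack([A,B])[:,:,::-1])
E
```

```text
[ 0.48 -0.28 -4.85]
[ 0.52  0.01 -0.07]
20.7333
```

View pics/v5.png

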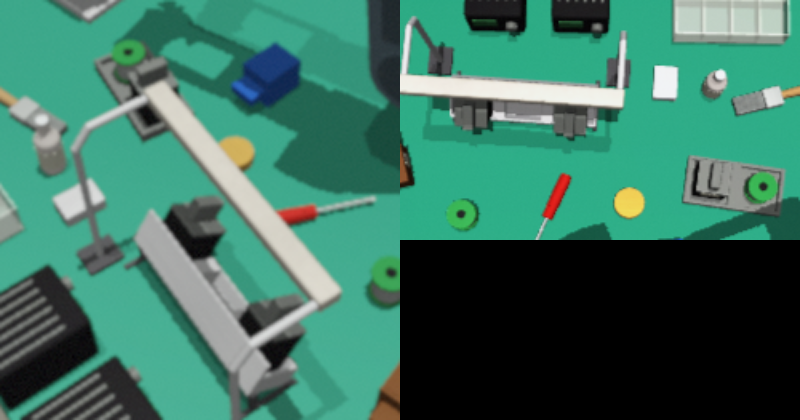

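The canister stands in the free bay, and its contact height puts the underside at about 9 mm, on the liner. The two empties are still seated in the rack and the bystanders haven't moved. Handing in.

```bash
python3 -c "
from h import *
print(ctrl.finish_job())"
```

```text
the job is handed in; nothing more can be done
None
```

The full canister was the one in the middle pocket. It now stands upright in the tray's free bay, and the job was handed in with the robot's clock at about 21 s.

- **Weight:** it read 5.7–5.9 N in three readings: just lifted, tilted in free air and upright. That is about 0.59 kg; a full canister should weigh 0.47–0.65 kg and an empty one at most 0.17 kg. I did not weigh the other two, since this reading already settled it.
- **Placing:** touchdown put the underside at about 9 mm, which fits the 8 mm bay floor plus the liner. It pressed down with about 12 N for a moment because the stop on contact came late. I eased that off before opening the gripper.
- **Final pictures:** the canister is upright in the bay beside the open reel, and the two empties are still in the rack, untouched. The bystanders look unmoved, judged by eye only, and the arm is clear of everything.

**Minor problems:** the first weighing script stopped on a print error, losing that lift's empty-gripper reading, so the later readings rely on the sensor's zero at the start. The first bay estimate was about 2 mm off the wrist view, and I corrected it before lowering.

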